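# Put the bioreactor's mixed-up feed bottles back into their own holders

## Task

The four feed bottles for the bioreactor all stand in the wrong holders: rearrange them so that each bottle stands upright, fully down in the recess of the holder that has the colour of its cap. Use the black spare holder to park a bottle on the way; never stand a bottle on the bare bench or tip one over, and leave the steel beaker where it is. At the end the black holder is empty and all bottles are let go.

Things in the scene. Friction and masses are not known exactly. Their poses are not given: they have to be found in the camera images.
- red_bottle: loose amber glass reagent bottle with a red screw cap and a red stripe on its white label; about 0.2 kg. Round: body 56 mm diameter up to 62 mm, shoulder narrowing to a 32 mm neck at 72 to 82 mm, cap 41 mm diameter from 82 to 108 mm (its top); take it by the cap, from above. Origin at the centre of its underside, z up along the bottle
- blue_bottle: loose amber glass reagent bottle with a blue screw cap and a blue stripe on its white label; about 0.2 kg. Round: body 56 mm diameter up to 62 mm, shoulder narrowing to a 32 mm neck at 72 to 82 mm, cap 41 mm diameter from 82 to 108 mm (its top); take it by the cap, from above. Origin at the centre of its underside, z up along the bottle
- yellow_bottle: loose amber glass reagent bottle with a yellow screw cap and a yellow stripe on its white label; about 0.2 kg. Round: body 56 mm diameter up to 62 mm, shoulder narrowing to a 32 mm neck at 72 to 82 mm, cap 41 mm diameter from 82 to 108 mm (its top); take it by the cap, from above. Origin at the centre of its underside, z up along the bottle
- green_bottle: loose amber glass reagent bottle with a green screw cap and a green stripe on its white label; about 0.2 kg. Round: body 56 mm diameter up to 62 mm, shoulder narrowing to a 32 mm neck at 72 to 82 mm, cap 41 mm diameter from 82 to 108 mm (its top); take it by the cap, from above. Origin at the centre of its underside, z up along the bottle
- red_holder: red plastic bottle holder, fixed to the bench, the proper place of the red-capped bottle, holding a wrong bottle at the start: a 96 x 96 mm block, 20 mm high, with a round recess 76 mm in diameter and 12 mm deep from above, so that its floor is 8 mm above the bench; it takes one bottle. Origin at the centre of the block's underside (below the recess centre), z up
- blue_holder: blue plastic bottle holder, fixed to the bench, the proper place of the blue-capped bottle, holding a wrong bottle at the start: a 96 x 96 mm block, 20 mm high, with a round recess 76 mm in diameter and 12 mm deep from above, so that its floor is 8 mm above the bench; it takes one bottle. Origin at the centre of the block's underside (below the recess centre), z up
- yellow_holder: yellow plastic bottle holder, fixed to the bench, the proper place of the yellow-capped bottle, holding a wrong bottle at the start: a 96 x 96 mm block, 20 mm high, with a round recess 76 mm in diameter and 12 mm deep from above, so that its floor is 8 mm above the bench; it takes one bottle. Origin at the centre of the block's underside (below the recess centre), z up
- green_holder: green plastic bottle holder, fixed to the bench, the proper place of the green-capped bottle, holding a wrong bottle at the start: a 96 x 96 mm block, 20 mm high, with a round recess 76 mm in diameter and 12 mm deep from above, so that its floor is 8 mm above the bench; it takes one bottle. Origin at the centre of the block's underside (below the recess centre), z up
- spare_holder: black plastic bottle holder, fixed to the bench, the spare holder, empty at the start: a 96 x 96 mm block, 20 mm high, with a round recess 76 mm in diameter and 12 mm deep from above, so that its floor is 8 mm above the bench; it takes one bottle. Origin at the centre of the block's underside (below the recess centre), z up
- beaker: bystander: loose open stainless steel beaker, 68 mm rim diameter, 75 mm high, about 0.18 kg; origin at the centre of its underside

How it is judged (in metres and radians):
At the end, for the whole second after the job is handed in: Each bottle stands in the holder of its cap's colour: within 13 mm of the holder's centre, its underside on the recess floor (4 to 12 mm above the holder's underside), tilted less than 0.1 rad, at rest; the beaker is within 20 mm of its start (horizontal distance between red_bottle and red_holder below 0.013 m and z of red_bottle in the frame of red_holder between 0.004 and 0.012 m and angle between each of red_bottle, blue_bottle, yellow_bottle, green_bottle's own z axis and vertical below 0.1 rad and linear speed of each of red_bottle, blue_bottle, yellow_bottle, green_bottle below 0.02 m/s and horizontal distance between blue_bottle and blue_holder below 0.013 m and z of blue_bottle in the frame of blue_holder between 0.004 and 0.012 m and horizontal distance between yellow_bottle and yellow_holder below 0.013 m and z of yellow_bottle in the frame of yellow_holder between 0.004 and 0.012 m and horizontal distance between green_bottle and green_holder below 0.013 m and z of green_bottle in the frame of green_holder between 0.004 and 0.012 m and distance of beaker from where it was at the start of the episode below 0.02 m); the robot touches nothing.
It fails at once if a bottle stands on the bare bench (its underside lower than 4 mm above it) (height (world z) of any of red_bottle, blue_bottle, yellow_bottle, green_bottle below 0.004 m).
It fails at once if a bottle is tipped by more than 0.6 rad (angle between any of red_bottle, blue_bottle, yellow_bottle, green_bottle's own z axis and vertical above 0.6 rad).
It fails at once if the beaker is moved by more than 20 mm (distance of beaker from where it was at the start of the episode above 0.02 m).
It also fails if it takes over 136 s, if anything falls off the work surface, if the arm or the gripper's body presses on something with over 40 N, if the wrist force passes 120 N, or if a joint passes its speed limit or range.

## Robot

A 6-joint arm with a two-finger parallel gripper is mounted at the origin on the work surface. World frame = base frame: x ahead of the robot, y to its left, z up, the work surface at z = 0. Lengths are in mm, angles in rad, forces in N, time in s.
With the tool pointing down it reaches from about 300 to 775 mm from the base axis. Payload 14.6 kg.
Tool frame: the origin (TCP) lies at the very end of the fingers, on their centre line; the grasp point (between the pads) lies 19 mm behind it; z points along the fingers, y is the line along which they close (so a half turn about z gives the same grasp; the last joint's range is limited). The gripper opens to 94 mm and grips with 3 to 60 N. Pads are 16 mm wide; open, the fingers measure 119 mm over their backs; the gripper's body (75 mm by 177 mm) begins 78 mm behind the grasp point.
Start: joints at [-1.212, 0.3, 1.521, -0, 1.321, -0.067], TCP at [227.169, -500.883, 205.446] pointing down, gripper open.
Joint ranges: [-3.03, 3.03], [-0.79, 2.21], [0.23, 2.52], [-1.04, 4.18], [0, 3.07], [-2.55, 2.55]. Speed limits (rad/s): [2.22, 2.22, 2.57, 3.14, 3.14, 3.14].

## Interface

Orientations are given as [roll, pitch, yaw] about the fixed x, y, z axes, in that order (R = Rz(yaw) Ry(pitch) Rx(roll)).
In Python, from cell import manip, camera, get_calibration gives the robot as it stands. The module is installed in compiled form; this text tells all that it offers.
- The arm moves only by the tool jog_arm, never from a script. Its argument "plan" is one flat list of numbers, 6 for each row, row after row: the shift along the world's x, y, z in m, then the turn, a rotation vector about the world's x, y, z in degrees. A call has 1 to 20 rows; each row is the pose to reach, as a shift and turn from the pose commanded when the call began; what a row does not reach only later rows make up. A row lasts 1/10 s, in which the tool goes at most 50 mm and 8.59 degrees, less where a joint would pass 70% of its speed; a pose out of reach is approached as far as the arm can. A call with a gripper value outside its range is refused whole. "claw" is the finger opening in m, from 0 to 0.094, set as the call begins (left out, the last holds). The fingers move at their own pace and stop on an object; "force" is the grip in N (left out, the last holds). Time passes only in rows, so rows that repeat a pose let the fingers close. It gives the time, the measured TCP pose, the force, the opening and the grip force at its end, in the units of the state.
- manip.read_state(): the state, without advancing time (a new reading comes with each control period).
- camera(name): name is "side" or "top"; returns (picture, depth): 384x512x3 uint8, red, green, blue; 384x512 float32, mm along the optical axis (not along the pixel's ray), 0 where there is no reading.
- get_calibration(name): a dict with "fx", "fy", "cx", "cy" (pixels), "origin" and "attitude" of the camera in the world. Camera axes: x right, y down, z forward; pixel columns grow to the right and rows downward; lengths in mm; the calibration is good to about 2 mm. A picture is of the moment at which its call begins. get_calibration takes no time and is no camera call.
- manip.sign_off(): hands the job in; it is judged then, once.
The state is a dict: "clock": time; "joints": joint angles; "qd": joint speeds; "effort": joint torques, N m; "eef_pos": TCP position; "eef_rot": TCP orientation; "wrist_force": force on the tool from outside, world axes, zero at the start; "moment": the same for the moment, N m; "finger_gap": finger opening in mm; "finger_force": force on a finger pad.
Only numpy, scipy, OpenCV 4.12 (cv2) and the standard library are available. Lean on these libraries where they do the work, as an engineer would, in place of code of your own. Each camera call takes 0.05 s, during which the arm holds its last target. There are 200 camera calls.

## Working session

There is one attempt and no reset: what is moved stays moved. The work goes in short steps, Python scripts to look and compute and a tool call to move; the robot and the scene stay as the last step left them, time stands still between calls to the robot, and variables do not carry over. Pictures are saved under pics/ and viewed, at most 14 in all, crops included, and the job is handed in when it is done.

Besides the shell and the picture viewer there is one more tool, called after ">>>" as name(argument=value, ...) on one line, values as JSON. jog_arm: Moves the arm, as the interface text tells. Its arguments: {"type":"object","properties":{"plan":{"type":"array"},"claw":{"type":"number"},"force":{"type":"number"}},"required":["plan"]}

```bash
mkdir -p pics
cat > h.py <<'E'
import numpy as np, cv2
from cell import manip, camera, get_calibration
def shot(n,f):
    p,d=camera(n); cv2.imwrite(f'pics/{f}.png',cv2.cvtColor(p,cv2.COLOR_RGB2BGR)); np.savez(f'pics/{f}.npz',p=p,d=d); return p,d
E
python3 - <<'E'
from h import *
for n in('top','side'):
    shot(n,n+'0'); print(get_calibration(n))
print(manip.read_state())
E
```

```text
{'fx': 405.79504551648523, 'fy': 405.79504551648523, 'cx': 250.59244168682082, 'cy': 197.1881854433745, 'origin': array([409.94105386,  -4.15233644, 905.847287  ]), 'attitude': array([-3.01100593,  0.01084608, -1.57271284])}
{'fx': 492.53383269233905, 'fy': 492.53383269233905, 'cx': 257.9894506515124, 'cy': 188.86629597281228, 'origin': array([-206.46955316,  738.99874737,  771.79776017]), 'attitude': array([-2.17479418e+00,  2.18572761e-03, -2.33007326e+00])}
{'clock': 0.1, 'joints': array([-1.21159669e+00,  3.00404755e-01,  1.52149820e+00,  1.53695015e-05,
        1.32069349e+00, -6.66398713e-02]), 'qd': array([-0.00064069, -0.00212586, -0.00092964,  0.00091989, -0.00038598,
        0.00056002]), 'effort': array([ 2.23820214e-03, -5.32639539e+01, -3.53278828e+01,  7.10363220e-02,
        2.35344912e-02, -8.17948444e-05]), 'eef_pos': array([ 227.09869701, -500.67803724,  204.95777906]), 'eef_rot': array([-3.14059208e+00, -8.16974266e-05,  4.25835660e-01]), 'wrist_force': array([-0.02553788, -1.0977072 ,  0.3985019 ]), 'moment': array([-0.04101237,  0.00335872,  0.00187129]), 'finger_force': 0.0, 'finger_gap': 94.05523861646046}
```

View pics/top0.png

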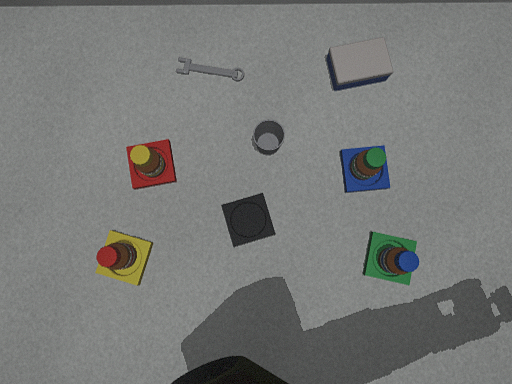

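View pics/side0.png

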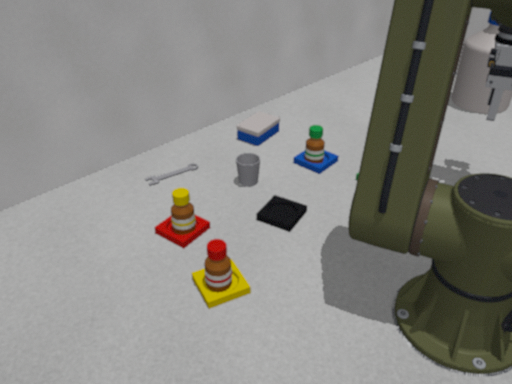

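The top view shows the yellow cap at (140,155) in the red holder and the red cap at (107,257) in the yellow holder. The green cap is at (376,158) in the blue holder and the blue cap at (408,261) in the green holder. The spare holder is at (248,219) and the beaker at (268,137). The side view shows the same layout, with green_holder hidden by the arm.

```bash
cat >> h.py <<'E'
from scipy.spatial.transform import Rotation as R
C=get_calibration('top'); M=R.from_euler('xyz',C['attitude']).as_matrix(); O=C['origin']
def rays(uv):
    uv=np.asarray(uv,float).reshape(-1,2); return np.c_[(uv[:,0]-C['cx'])/C['fx'],(uv[:,1]-C['cy'])/C['fy'],np.ones(len(uv))]@M.T
def plane(uv,z):
    r=rays(uv); return (O+r*((z-O[2])/r[:,2])[:,None])[:,:2]
HUE={'red':(0,),'yellow':(27,),'green':(65,),'blue':(112,)}
def measure(p,d):
    v,u=np.mgrid[:384,:512]; uv=np.c_[u.ravel(),v.ravel()]
    Z=(O+rays(uv)*d.reshape(-1,1))[:,2].reshape(384,512); Z[d==0]=-1
    hsv=cv2.cvtColor(p,cv2.COLOR_RGB2HSV).astype(int); out={}
    for c,(h,) in HUE.items():
        m=(np.minimum(abs(hsv[...,0]-h),180-abs(hsv[...,0]-h))<9)&(hsv[...,1]>140)&(hsv[...,2]>60)
        for k,zl,zh,zz in(('cap',100,132,116),('holder',10,32,20)):
            q=(m&(Z>zl)&(Z<zh)).astype(np.uint8)
            n,l,s,_=cv2.connectedComponentsWithStats(q)
            if n<2: continue
            if k=='cap':
                i=1+s[1:,4].argmax(); q=l==i
            else:
                q=q.astype(bool)
            X=plane(np.argwhere(q)[:,::-1],zz).astype(np.float32)
            if k=='cap': ce,r=cv2.minEnclosingCircle(X); out[c,k]=(ce,r*2,X.mean(0),len(X),np.median(Z[q]))
            else: out[c,k]=cv2.minAreaRect(X)+(len(X),np.median(Z[q]))
    q=(hsv[...,2]<65)&(Z>8)&(Z<34)&(abs(u-248)<45)&(abs(v-219)<45)
    out['spare']=cv2.minAreaRect(plane(np.argwhere(q)[:,::-1],20).astype(np.float32))+(q.sum(),np.median(Z[q]) if q.any() else 0)
    q=(Z>60)&(Z<90)&(abs(u-268)<25)&(abs(v-137)<25)
    out['beaker']=cv2.minEnclosingCircle(plane(np.argwhere(q)[:,::-1],75).astype(np.float32))
    return out
def show(o):
    for k,v in o.items(): print(k,[np.round(x,1).tolist() for x in v])
E
python3 - <<'E'
from h import *
f=np.load('pics/top0.npz'); show(measure(f['p'],f['d']))
E
```

```text
('red', 'cap') [[398.6, 281.4], 43.3, [399.6000061035156, 282.70001220703125], 335, 115.7]
('red', 'holder') [[603.0, 228.6], [96.2, 96.6], 10.4, 830, 19.4]
('yellow', 'cap') [[599.4, 225.0], 41.2, [600.0999755859375, 225.39999389648438], 310, 115.5]
('yellow', 'holder') [[492.5, 252.3], [97.7, 295.0], 73.5, 904, 19.4]
('green', 'cap') [[596.0, -242.4], 33.9, [599.5999755859375, -242.1999969482422], 66, 115.2]
('green', 'holder') [[394.3, -295.5], [95.1, 93.5], 77.2, 406, 19.6]
('blue', 'cap') [[389.1, -296.5], 40.5, [389.3999938964844, -297.1000061035156], 339, 115.6]
('blue', 'holder') [[596.6, -259.7], [399.0, 121.1], 7.1, 777, 19.4]
spare [[477.7, 11.6], [94.8, 94.6], 16.5, 1320, 18.6]
beaker [[651.3, -33.3], 34.7]
```

```bash
sed -i 's/q=q.astype(bool)/i=1+s[1:,4].argmax(); cu=np.argwhere(l==i).mean(0); q=q.astype(bool)\&(np.hypot(v-cu[0],u-cu[1])<38)/; s/<9)&(hsv\[...,1\]>140)&(hsv\[...,2\]>60)/<13)\&(hsv[...,1]>110)\&(hsv[...,2]>40)/' h.py
python3 - <<'E'
from h import *
f=np.load('pics/top0.npz'); show(measure(f['p'],f['d']))
E
```

```text
('red', 'cap') [[400.0, 280.5], 44.2, [399.5, 281.0], 378, 115.4]
('red', 'holder') [[602.9, 228.6], [97.3, 97.2], 10.5, 883, 19.3]
('yellow', 'cap') [[598.9, 223.7], 44.7, [599.0, 224.0], 349, 115.2]
('yellow', 'holder') [[396.0, 280.8], [98.4, 95.2], 73.5, 957, 19.4]
('green', 'cap') [[591.1, -243.3], 42.6, [592.9000244140625, -243.60000610351562], 303, 115.4]
('green', 'holder') [[394.2, -295.3], [96.7, 93.7], 77.2, 877, 19.5]
('blue', 'cap') [[388.5, -295.1], 44.6, [389.3999938964844, -295.6000061035156], 374, 115.4]
('blue', 'holder') [[590.2, -248.2], [96.2, 98.0], 5.3, 828, 19.3]
spare [[477.7, 11.6], [94.8, 94.6], 16.5, 1320, 18.6]
beaker [[651.3, -33.3], 34.7]
```

The sizes and heights agree with the given ones (caps about 42 mm across at z 116, holders 96 mm at z 20). First I take the blue bottle.

>>> jog_arm(plan=[0.03, 0.04, 0, 0, 0, 0, 0.06, 0.077, 0, 0, 0, 0, 0.09, 0.115, 0, 0, 0, 0, 0.12, 0.153, 0, 0, 0, 0, 0.145, 0.185, 0, 0, 0, 0, 0.162, 0.2055, 0, 0, 0, 0, 0.162, 0.2055, 0, 0, 0, 0, 0.162, 0.2055, -0.03, 0, 0, 0, 0.162, 0.2055, -0.06, 0, 0, 0, 0.162, 0.2055, -0.085, 0, 0, 0, 0.162, 0.2055, -0.105, 0, 0, 0, 0.162, 0.2055, -0.119, 0, 0, 0, 0.162, 0.2055, -0.119, 0, 0, 0, 0.162, 0.2055, -0.119, 0, 0, 0], claw=0.094, force=30)

```text
clock: 1.5
eef_pos: [388.9, -295.9, 86.8]
eef_rot: [-3.141, 0.0, 0.425]
wrist_force: [-0.2, -1.0, -0.3]
finger_gap: 93.6
finger_force: 0.0
```

Close the fingers, then lift a little.

>>> jog_arm(plan=[0, 0, 0, 0, 0, 0, 0, 0, 0, 0, 0, 0, 0, 0, 0, 0, 0, 0, 0, 0, 0, 0, 0, 0, 0, 0, 0, 0, 0, 0, 0, 0, 0, 0, 0, 0, 0, 0, 0, 0, 0, 0, 0, 0, 0, 0, 0, 0, 0, 0, 0, 0, 0, 0, 0, 0, 0, 0, 0, 0, 0, 0, 0.005, 0, 0, 0, 0, 0, 0.015, 0, 0, 0, 0, 0, 0.03, 0, 0, 0, 0, 0, 0.045, 0, 0, 0, 0, 0, 0.055, 0, 0, 0, 0, 0, 0.06, 0, 0, 0, 0, 0, 0.06, 0, 0, 0], claw=0.03)

```text
clock: 3.2
eef_pos: [389.3, -295.5, 147.0]
eef_rot: [3.141, -0.0, 0.426]
wrist_force: [0.0, -0.4, -1.2]
finger_gap: 40.3
finger_force: 30.0
```

Run:
```python
from h import *
shot('top','t1')
p,_=shot('side','s1')
```

```text
(no output)
```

View pics/t1.png

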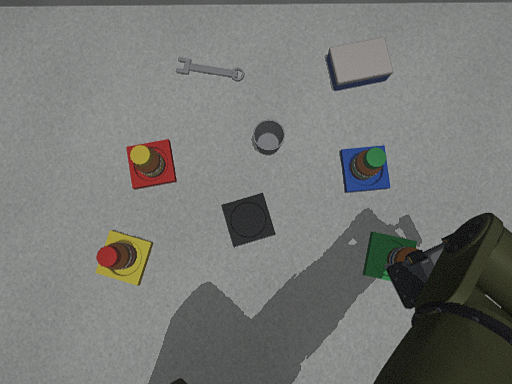

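The picture shows the bottle held at (400,258) and lifted with the gripper, and nothing else has moved. Now I carry it to the spare holder.

>>> jog_arm(plan=[0.003, 0.01, 0, 0, 0, 0, 0.009, 0.03, 0, 0, 0, 0, 0.017, 0.06, 0, 0, 0, 0, 0.027, 0.095, 0, 0, 0, 0, 0.038, 0.131, 0, 0, 0, 0, 0.048, 0.167, 0, 0, 0, 0, 0.058, 0.203, 0, 0, 0, 0, 0.068, 0.238, 0, 0, 0, 0, 0.077, 0.268, 0, 0, 0, 0, 0.083, 0.29, 0, 0, 0, 0, 0.087, 0.302, 0, 0, 0, 0, 0.088, 0.307, 0, 0, 0, 0, 0.088, 0.307, 0, 0, 0, 0, 0.088, 0.307, -0.015, 0, 0, 0, 0.088, 0.307, -0.03, 0, 0, 0, 0.088, 0.307, -0.042, 0, 0, 0, 0.088, 0.307, -0.05, 0, 0, 0, 0.088, 0.307, -0.055, 0, 0, 0, 0.088, 0.307, -0.059, 0, 0, 0, 0.088, 0.307, -0.059, 0, 0, 0])

```text
clock: 5.3
eef_pos: [477.1, 11.5, 87.3]
eef_rot: [-3.141, 0.0, 0.426]
wrist_force: [-0.7, -0.5, -1.1]
finger_gap: 40.0
finger_force: 30.0
```

>>> jog_arm(plan=[0, 0, 0, 0, 0, 0, 0, 0, 0, 0, 0, 0, 0, 0, 0, 0, 0, 0, 0, 0, 0, 0, 0, 0, 0, 0, 0, 0, 0, 0, 0, 0, 0, 0, 0, 0, 0, 0, 0, 0, 0, 0, 0, 0, 0, 0, 0, 0, 0, 0, 0.02, 0, 0, 0, 0, 0, 0.05, 0, 0, 0, 0, 0, 0.08, 0, 0, 0, 0, 0, 0.1, 0, 0, 0, 0.02, -0.045, 0.1, 0, 0, 0, 0.037, -0.085, 0.1, 0, 0, 0, 0.057, -0.127, 0.1, 0, 0, 0, 0.077, -0.17, 0.1, 0, 0, 0, 0.095, -0.21, 0.1, 0, 0, 0, 0.108, -0.24, 0.1, 0, 0, 0, 0.115, -0.255, 0.1, 0, 0, 0, 0.115, -0.255, 0.1, 0, 0, 0], claw=0.094)

```text
clock: 7.3
eef_pos: [592.2, -245.0, 186.5]
eef_rot: [-3.141, 0.001, 0.424]
wrist_force: [0.3, 0.7, -0.3]
finger_gap: 93.8
finger_force: 0.0
```

Run:
```python
from h import *
p,d=shot('top','t2'); show(measure(p,d))
```

```text
('red', 'cap') [[400.0, 280.6], 43.9, [399.5, 281.0], 377, 115.4]
('red', 'holder') [[602.9, 228.6], [97.3, 97.2], 10.5, 889, 19.4]
('yellow', 'cap') [[599.1, 223.5], 44.8, [599.0999755859375, 223.89999389648438], 345, 115.3]
('yellow', 'holder') [[396.0, 280.7], [98.8, 95.4], 73.5, 946, 19.4]
('green', 'cap') [[576.1, -227.1], 2.8, [576.0999755859375, -227.10000610351562], 2, 104.7]
('blue', 'cap') [[476.8, 8.5], 40.1, [476.8999938964844, 8.5], 326, 115.5]
('blue', 'holder') [[588.0, -225.4], [96.7, 52.7], 6.2, 507, 19.1]
spare [[477.7, 11.1], [94.3, 94.3], 16.3, 998, 19.2]
beaker [[651.1, -33.2], 34.9]
```

View pics/t2.png

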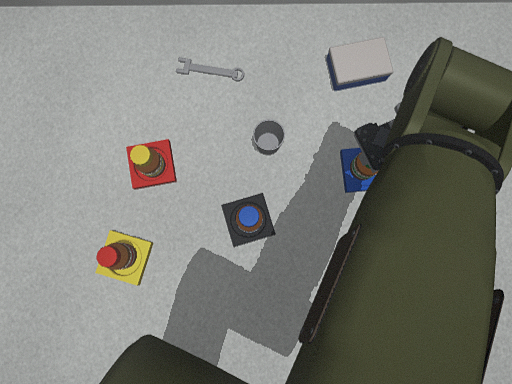

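The blue cap is at (248,217) in the black holder, upright and seated at z 115.5. Now I take the green bottle.

>>> jog_arm(plan=[0, 0, -0.03, 0, 0, 0, 0, 0, -0.06, 0, 0, 0, 0, 0, -0.085, 0, 0, 0, 0, 0, -0.1, 0, 0, 0, 0, 0, -0.1, 0, 0, 0])

```text
clock: 7.85
eef_pos: [591.4, -242.1, 85.9]
eef_rot: [-3.139, 0.002, 0.427]
wrist_force: [-0.1, -0.7, -0.2]
finger_gap: 93.6
finger_force: 0.0
```

>>> jog_arm(plan=[0, 0, 0, 0, 0, 0, 0, 0, 0, 0, 0, 0, 0, 0, 0, 0, 0, 0, 0, 0, 0, 0, 0, 0, 0, 0, 0, 0, 0, 0, 0, 0, 0, 0, 0, 0, 0, 0, 0, 0, 0, 0, 0, 0, 0, 0, 0, 0, 0, 0, 0, 0, 0, 0, 0, 0, 0, 0, 0, 0, 0, 0, 0.005, 0, 0, 0, 0, 0, 0.015, 0, 0, 0, 0, 0, 0.03, 0, 0, 0, 0, 0, 0.045, 0, 0, 0, 0, 0, 0.055, 0, 0, 0, 0, 0, 0.06, 0, 0, 0, 0, 0, 0.06, 0, 0, 0], claw=0.03)

```text
clock: 9.55
eef_pos: [592.4, -243.5, 148.3]
eef_rot: [3.141, -0.001, 0.426]
wrist_force: [-0.2, -1.0, -2.4]
finger_gap: 40.1
finger_force: 30.0
```

>>> jog_arm(plan=[-0.008, -0.002, 0, 0, 0, 0, -0.025, -0.007, 0, 0, 0, 0, -0.05, -0.013, 0, 0, 0, 0, -0.08, -0.021, 0, 0, 0, 0, -0.11, -0.029, 0, 0, 0, 0, -0.14, -0.037, 0, 0, 0, 0, -0.168, -0.044, 0, 0, 0, 0, -0.188, -0.049, 0, 0, 0, 0, -0.198, -0.052, 0, 0, 0, 0, -0.198, -0.052, 0, 0, 0, 0, -0.198, -0.052, 0, 0, 0, 0, -0.198, -0.052, -0.01, 0, 0, 0, -0.198, -0.052, -0.025, 0, 0, 0, -0.198, -0.052, -0.038, 0, 0, 0, -0.198, -0.052, -0.048, 0, 0, 0, -0.198, -0.052, -0.055, 0, 0, 0, -0.198, -0.052, -0.059, 0, 0, 0, -0.198, -0.052, -0.059, 0, 0, 0])

```text
clock: 11.35
eef_pos: [394.2, -295.4, 88.1]
eef_rot: [-3.141, 0.0, 0.426]
wrist_force: [-0.5, 0.5, -2.3]
finger_gap: 40.0
finger_force: 30.0
```

Run:
```python
from h import *
s=manip.read_state(); print(s['eef_pos'],s['finger_gap'],s['wrist_force'])
```

```text
[ 394.17501768 -295.3556932    88.14798635] 39.9607391071864 [-0.54287057  0.51900447 -2.27447674]
```

>>> jog_arm(plan=[0, 0, 0, 0, 0, 0, 0, 0, 0, 0, 0, 0, 0, 0, 0, 0, 0, 0, 0, 0, 0, 0, 0, 0, 0, 0, 0, 0, 0, 0, 0, 0, 0, 0, 0, 0, 0, 0, 0, 0, 0, 0, 0, 0, 0, 0, 0, 0, 0, 0, 0.02, 0, 0, 0, 0, 0, 0.05, 0, 0, 0, 0, 0, 0.08, 0, 0, 0, 0, 0, 0.1, 0, 0, 0, 0.011, 0.04, 0.1, 0, 0, 0, 0.022, 0.08, 0.1, 0, 0, 0, 0.034, 0.125, 0.1, 0, 0, 0, 0.046, 0.17, 0.1, 0, 0, 0, 0.058, 0.215, 0.1, 0, 0, 0, 0.069, 0.255, 0.1, 0, 0, 0, 0.078, 0.288, 0.1, 0, 0, 0, 0.083, 0.305, 0.1, 0, 0, 0], claw=0.094)

```text
clock: 13.35
eef_pos: [477.4, 12.0, 188.5]
eef_rot: [-3.141, -0.0, 0.428]
wrist_force: [-0.1, -1.5, 0.3]
finger_gap: 94.1
finger_force: 0.0
```

Run:
```python
from h import *
p,d=shot('top','t3'); show(measure(p,d))
```

```text
('red', 'cap') [[400.0, 280.6], 43.9, [399.5, 281.1000061035156], 374, 115.4]
('red', 'holder') [[603.0, 228.6], [97.2, 97.2], 10.5, 887, 19.3]
('yellow', 'cap') [[599.4, 223.4], 44.8, [598.9000244140625, 223.8000030517578], 351, 115.4]
('yellow', 'holder') [[396.0, 280.6], [98.7, 95.3], 73.4, 954, 19.4]
('green', 'cap') [[396.0, -293.1], 43.7, [396.0, -294.6000061035156], 350, 115.2]
('green', 'holder') [[394.2, -295.4], [96.5, 93.7], 77.2, 870, 19.5]
('blue', 'holder') [[590.3, -248.3], [96.3, 98.0], 5.0, 1040, 19.2]
spare [[446.4, 2.4], [31.2, 94.7], 16.5, 437, 19.2]
beaker [[651.3, -33.4], 34.7]
```

View pics/t3.png

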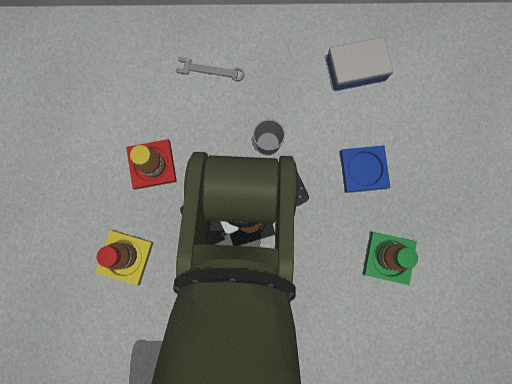

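The green cap is at (406,258), seated within 2 mm of the centre of the green holder, and the blue holder at (365,169) is empty. Now I take the blue bottle again.

>>> jog_arm(plan=[0, 0, 0, 0, 0, 0, 0, 0, -0.03, 0, 0, 0, 0, 0, -0.06, 0, 0, 0, 0, 0, -0.085, 0, 0, 0, 0, 0, -0.1, 0, 0, 0, 0, 0, -0.1, 0, 0, 0])

```text
clock: 14.0
eef_pos: [476.0, 8.6, 86.8]
eef_rot: [-3.14, 0.003, 0.425]
wrist_force: [-0.6, -0.2, 0.9]
finger_gap: 94.1
finger_force: 0.0
```

>>> jog_arm(plan=[0, 0, 0, 0, 0, 0, 0, 0, 0, 0, 0, 0, 0, 0, 0, 0, 0, 0, 0, 0, 0, 0, 0, 0, 0, 0, 0, 0, 0, 0, 0, 0, 0, 0, 0, 0, 0, 0, 0, 0, 0, 0, 0, 0, 0, 0, 0, 0, 0, 0, 0, 0, 0, 0, 0, 0, 0, 0, 0, 0, 0, 0, 0.005, 0, 0, 0, 0, 0, 0.015, 0, 0, 0, 0, 0, 0.03, 0, 0, 0, 0, 0, 0.045, 0, 0, 0, 0, 0, 0.055, 0, 0, 0, 0, 0, 0.06, 0, 0, 0, 0, 0, 0.06, 0, 0, 0], claw=0.03)

```text
clock: 15.7
eef_pos: [477.4, 9.6, 149.0]
eef_rot: [3.141, -0.001, 0.426]
wrist_force: [-0.0, -0.8, -1.7]
finger_gap: 39.9
finger_force: 30.0
```

>>> jog_arm(plan=[0.004, -0.01, 0, 0, 0, 0, 0.013, -0.03, 0, 0, 0, 0, 0.026, -0.059, 0, 0, 0, 0, 0.04, -0.091, 0, 0, 0, 0, 0.054, -0.123, 0, 0, 0, 0, 0.068, -0.155, 0, 0, 0, 0, 0.082, -0.187, 0, 0, 0, 0, 0.095, -0.217, 0, 0, 0, 0, 0.105, -0.24, 0, 0, 0, 0, 0.111, -0.253, 0, 0, 0, 0, 0.113, -0.258, 0, 0, 0, 0, 0.113, -0.258, 0, 0, 0, 0, 0.113, -0.258, 0, 0, 0, 0, 0.113, -0.258, -0.012, 0, 0, 0, 0.113, -0.258, -0.028, 0, 0, 0, 0.113, -0.258, -0.042, 0, 0, 0, 0.113, -0.258, -0.051, 0, 0, 0, 0.113, -0.258, -0.057, 0, 0, 0, 0.113, -0.258, -0.0595, 0, 0, 0, 0.113, -0.258, -0.0595, 0, 0, 0])

```text
clock: 17.7
eef_pos: [590.3, -248.4, 89.2]
eef_rot: [3.141, -0.0, 0.426]
wrist_force: [-0.3, -1.2, -0.6]
finger_gap: 40.1
finger_force: 30.0
```

>>> jog_arm(plan=[0, 0, 0, 0, 0, 0, 0, 0, 0, 0, 0, 0, 0, 0, 0, 0, 0, 0, 0, 0, 0, 0, 0, 0, 0, 0, 0, 0, 0, 0, 0, 0, 0, 0, 0, 0, 0, 0, 0, 0, 0, 0, 0, 0, 0, 0, 0, 0, 0, 0, 0.02, 0, 0, 0, 0, 0, 0.05, 0, 0, 0, 0, 0, 0.08, 0, 0, 0, 0, 0, 0.1, 0, 0, 0], claw=0.094)

```text
clock: 18.9
eef_pos: [590.5, -248.6, 191.3]
eef_rot: [3.14, -0.001, 0.426]
wrist_force: [0.7, 0.1, 0.3]
finger_gap: 94.1
finger_force: 0.0
```

>>> jog_arm(plan=[0.001, 0.03, 0, 0, 0, 0, 0.002, 0.07, 0, 0, 0, 0, 0.003, 0.11, 0, 0, 0, 0, 0.004, 0.15, 0, 0, 0, 0, 0.004, 0.19, 0, 0, 0, 0, 0.005, 0.23, 0, 0, 0, 0, 0.005, 0.27, 0, 0, 0, 0, 0.006, 0.31, 0, 0, 0, 0, 0.007, 0.35, 0, 0, 0, 0, 0.007, 0.39, 0, 0, 0, 0, 0.008, 0.43, 0, 0, 0, 0, 0.009, 0.458, 0, 0, 0, 0, 0.009, 0.472, 0, 0, 0, 0, 0.009, 0.472, 0, 0, 0, 0, 0.009, 0.472, 0, 0, 0, 0])

```text
clock: 20.4
eef_pos: [599.3, 222.6, 188.9]
eef_rot: [3.141, 0.0, 0.425]
wrist_force: [0.3, -0.3, 0.0]
finger_gap: 94.2
finger_force: 0.0
```

Run:
```python
from h import *
p,d=shot('top','t4'); show(measure(p,d))
```

```text
('red', 'cap') [[587.2, 240.4], 0.0, [587.2000122070312, 240.39999389648438], 1, 113.3]
('red', 'holder') [[602.4, 228.7], [98.1, 96.8], 10.5, 821, 19.2]
('yellow', 'cap') [[599.7, 223.3], 44.7, [598.9000244140625, 223.60000610351562], 350, 115.2]
('yellow', 'holder') [[619.5, 234.1], [79.8, 39.9], 71.8, 5, 19.8]
('green', 'cap') [[396.6, -294.2], 41.7, [396.1000061035156, -295.0], 344, 115.4]
('green', 'holder') [[394.2, -295.2], [96.9, 93.7], 77.2, 869, 19.5]
('blue', 'cap') [[588.2, -246.3], 45.0, [588.5999755859375, -247.3000030517578], 339, 115.3]
('blue', 'holder') [[590.3, -248.2], [96.1, 97.8], 5.3, 836, 19.4]
spare [[477.8, 11.4], [94.4, 94.3], 16.5, 1249, 18.7]
beaker [[651.3, -33.3], 34.7]
```

View pics/t4.png

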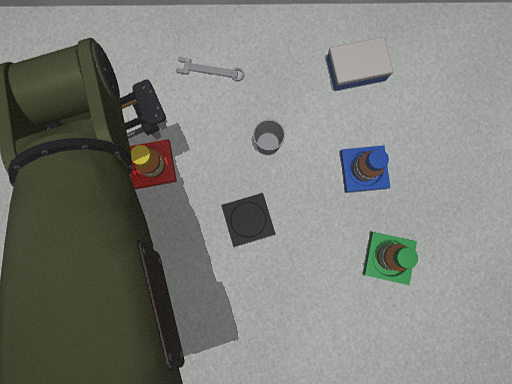

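Blue at (377,159) and green at (406,258) are both seated in their own holders, within 2 mm of the centres. Next I take the yellow bottle.

>>> jog_arm(plan=[0, 0.001, -0.03, 0, 0, 0, 0, 0.001, -0.06, 0, 0, 0, 0, 0.001, -0.085, 0, 0, 0, 0, 0.001, -0.102, 0, 0, 0, 0, 0.001, -0.102, 0, 0, 0])

```text
clock: 20.95
eef_pos: [598.3, 222.8, 84.7]
eef_rot: [-3.141, 0.004, 0.424]
wrist_force: [-0.2, 0.3, -1.1]
finger_gap: 94.4
finger_force: 0.0
```

>>> jog_arm(plan=[0, 0, 0, 0, 0, 0, 0, 0, 0, 0, 0, 0, 0, 0, 0, 0, 0, 0, 0, 0, 0, 0, 0, 0, 0, 0, 0, 0, 0, 0, 0, 0, 0, 0, 0, 0, 0, 0, 0, 0, 0, 0, 0, 0, 0, 0, 0, 0, 0, 0, 0, 0, 0, 0, 0, 0, 0, 0, 0, 0, 0, 0, 0.005, 0, 0, 0, 0, 0, 0.015, 0, 0, 0, 0, 0, 0.03, 0, 0, 0, 0, 0, 0.045, 0, 0, 0, 0, 0, 0.055, 0, 0, 0, 0, 0, 0.06, 0, 0, 0, 0, 0, 0.06, 0, 0, 0], claw=0.03)

```text
clock: 22.65
eef_pos: [599.4, 224.7, 147.8]
eef_rot: [3.141, -0.001, 0.426]
wrist_force: [-0.4, 0.6, -1.5]
finger_gap: 39.9
finger_force: 30.0
```

>>> jog_arm(plan=[-0.005, -0.009, 0, 0, 0, 0, -0.014, -0.025, 0, 0, 0, 0, -0.028, -0.049, 0, 0, 0, 0, -0.044, -0.077, 0, 0, 0, 0, -0.06, -0.105, 0, 0, 0, 0, -0.076, -0.133, 0, 0, 0, 0, -0.092, -0.161, 0, 0, 0, 0, -0.106, -0.186, 0, 0, 0, 0, -0.115, -0.202, 0, 0, 0, 0, -0.12, -0.21, 0, 0, 0, 0, -0.1215, -0.213, 0, 0, 0, 0, -0.1215, -0.213, 0, 0, 0, 0, -0.1215, -0.213, 0, 0, 0, 0, -0.1215, -0.213, -0.012, 0, 0, 0, -0.1215, -0.213, -0.028, 0, 0, 0, -0.1215, -0.213, -0.042, 0, 0, 0, -0.1215, -0.213, -0.051, 0, 0, 0, -0.1215, -0.213, -0.057, 0, 0, 0, -0.1215, -0.213, -0.0595, 0, 0, 0, -0.1215, -0.213, -0.0595, 0, 0, 0])

```text
clock: 24.65
eef_pos: [477.9, 11.7, 87.5]
eef_rot: [3.142, -0.0, 0.426]
wrist_force: [-0.9, 1.0, -1.2]
finger_gap: 40.1
finger_force: 30.0
```

>>> jog_arm(plan=[0, 0, 0, 0, 0, 0, 0, 0, 0, 0, 0, 0, 0, 0, 0, 0, 0, 0, 0, 0, 0, 0, 0, 0, 0, 0, 0, 0, 0, 0, 0, 0, 0, 0, 0, 0, 0, 0, 0, 0, 0, 0, 0, 0, 0, 0, 0, 0, 0, 0, 0.02, 0, 0, 0, 0, 0, 0.05, 0, 0, 0, 0, 0, 0.08, 0, 0, 0, 0, 0, 0.1, 0, 0, 0, -0.011, 0.04, 0.1, 0, 0, 0, -0.023, 0.08, 0.1, 0, 0, 0, -0.035, 0.12, 0.1, 0, 0, 0, -0.047, 0.162, 0.1, 0, 0, 0, -0.059, 0.204, 0.1, 0, 0, 0, -0.07, 0.24, 0.1, 0, 0, 0, -0.076, 0.262, 0.1, 0, 0, 0, -0.078, 0.269, 0.1, 0, 0, 0], claw=0.094)

```text
clock: 26.65
eef_pos: [398.9, 282.3, 187.3]
eef_rot: [-3.141, 0.0, 0.428]
wrist_force: [0.9, 0.8, -0.6]
finger_gap: 93.8
finger_force: 0.0
```

>>> jog_arm(plan=[0, 0, 0, 0, 0, 0, 0, 0, 0, 0, 0, 0, 0, 0, -0.03, 0, 0, 0, 0, 0, -0.06, 0, 0, 0, 0, 0, -0.085, 0, 0, 0, 0, 0, -0.1, 0, 0, 0, 0, 0, -0.1, 0, 0, 0])

```text
clock: 27.35
eef_pos: [399.3, 279.0, 85.8]
eef_rot: [3.141, 0.003, 0.424]
wrist_force: [0.1, 0.6, 0.5]
finger_gap: 94.0
finger_force: 0.0
```

Run:
```python
from h import *
p,d=shot('top','t5'); show(measure(p,d))
```

```text
('red', 'cap') [[409.7, 278.9], 35.8, [408.6000061035156, 279.8999938964844], 160, 115.5]
('red', 'holder') [[602.5, 228.5], [98.0, 97.2], 10.5, 1074, 19.2]
('yellow', 'cap') [[479.1, 12.9], 40.6, [479.20001220703125, 13.0], 335, 115.4]
('yellow', 'holder') [[395.3, 280.4], [98.1, 95.3], 74.3, 595, 19.4]
('green', 'cap') [[396.0, -292.7], 44.6, [395.79998779296875, -294.5], 354, 115.6]
('green', 'holder') [[393.8, -295.4], [96.4, 94.5], 77.2, 885, 19.4]
('blue', 'cap') [[587.6, -246.9], 44.7, [588.5, -247.10000610351562], 343, 115.0]
('blue', 'holder') [[590.3, -248.2], [96.1, 97.9], 5.3, 848, 19.3]
spare [[477.8, 11.6], [94.6, 94.6], 16.5, 1069, 19.2]
beaker [[651.2, -32.8], 34.8]
```

The yellow bottle is seated in the spare holder at (479,13), with its cap at z 115.4. Now I grip the red bottle.

>>> jog_arm(plan=[0, 0, 0, 0, 0, 0, 0, 0, 0, 0, 0, 0, 0, 0, 0, 0, 0, 0, 0, 0, 0, 0, 0, 0, 0, 0, 0, 0, 0, 0, 0, 0, 0, 0, 0, 0, 0, 0, 0, 0, 0, 0, 0, 0, 0, 0, 0, 0, 0, 0, 0, 0, 0, 0, 0, 0, 0, 0, 0, 0, 0, 0, 0.005, 0, 0, 0, 0, 0, 0.015, 0, 0, 0, 0, 0, 0.03, 0, 0, 0, 0, 0, 0.045, 0, 0, 0, 0, 0, 0.055, 0, 0, 0, 0, 0, 0.06, 0, 0, 0, 0, 0, 0.06, 0, 0, 0], claw=0.03)

```text
clock: 29.1
eef_pos: [399.8, 280.7, 148.0]
eef_rot: [-3.142, -0.001, 0.426]
wrist_force: [-0.6, 0.2, -2.3]
finger_gap: 40.2
finger_force: 30.0
```

>>> jog_arm(plan=[0.008, -0.002, 0, 0, 0, 0, 0.025, -0.006, 0, 0, 0, 0, 0.05, -0.013, 0, 0, 0, 0, 0.08, -0.02, 0, 0, 0, 0, 0.11, -0.028, 0, 0, 0, 0, 0.14, -0.036, 0, 0, 0, 0, 0.168, -0.043, 0, 0, 0, 0, 0.19, -0.049, 0, 0, 0, 0, 0.2, -0.051, 0, 0, 0, 0, 0.203, -0.052, 0, 0, 0, 0, 0.203, -0.052, 0, 0, 0, 0, 0.203, -0.052, 0, 0, 0, 0, 0.203, -0.052, -0.012, 0, 0, 0, 0.203, -0.052, -0.028, 0, 0, 0, 0.203, -0.052, -0.042, 0, 0, 0, 0.203, -0.052, -0.051, 0, 0, 0, 0.203, -0.052, -0.057, 0, 0, 0, 0.203, -0.052, -0.0595, 0, 0, 0, 0.203, -0.052, -0.0595, 0, 0, 0])

```text
clock: 31.0
eef_pos: [602.8, 228.7, 88.1]
eef_rot: [3.142, -0.0, 0.426]
wrist_force: [-0.2, -1.4, -2.2]
finger_gap: 40.2
finger_force: 30.0
```

>>> jog_arm(plan=[0, 0, 0, 0, 0, 0, 0, 0, 0, 0, 0, 0, 0, 0, 0, 0, 0, 0, 0, 0, 0, 0, 0, 0, 0, 0, 0, 0, 0, 0, 0, 0, 0, 0, 0, 0, 0, 0, 0, 0, 0, 0, 0, 0, 0, 0, 0, 0, 0, 0, 0.02, 0, 0, 0, 0, 0, 0.05, 0, 0, 0, 0, 0, 0.08, 0, 0, 0, 0, 0, 0.1, 0, 0, 0, -0.02, -0.035, 0.1, 0, 0, 0, -0.04, -0.07, 0.1, 0, 0, 0, -0.061, -0.106, 0.1, 0, 0, 0, -0.082, -0.142, 0.1, 0, 0, 0, -0.101, -0.176, 0.1, 0, 0, 0, -0.116, -0.202, 0.1, 0, 0, 0, -0.124, -0.216, 0.1, 0, 0, 0, -0.124, -0.216, 0.1, 0, 0, 0], claw=0.094)

```text
clock: 33.0
eef_pos: [478.4, 11.6, 188.3]
eef_rot: [3.141, -0.0, 0.424]
wrist_force: [-0.1, 0.2, -0.9]
finger_gap: 93.8
finger_force: 0.0
```

>>> jog_arm(plan=[0, 0, 0, 0, 0, 0, 0, 0, -0.03, 0, 0, 0, 0, 0, -0.06, 0, 0, 0, 0, 0, -0.085, 0, 0, 0, 0, 0, -0.101, 0, 0, 0, 0, 0, -0.101, 0, 0, 0])

```text
clock: 33.6
eef_pos: [478.1, 13.7, 84.9]
eef_rot: [-3.14, 0.003, 0.427]
wrist_force: [-0.3, -0.3, 1.5]
finger_gap: 93.7
finger_force: 0.0
```

Run:
```python
from h import *
p,d=shot('top','t6'); show(measure(p,d))
```

```text
('red', 'cap') [[600.5, 228.9], 45.5, [600.7999877929688, 229.5], 347, 115.4]
('red', 'holder') [[602.7, 228.7], [97.9, 97.2], 10.3, 837, 19.3]
('yellow', 'cap') [[376.2, -292.6], 0.0, [376.20001220703125, -292.6000061035156], 1, 113.8]
('yellow', 'holder') [[396.0, 280.7], [98.5, 95.3], 73.4, 1174, 19.3]
('green', 'cap') [[395.2, -293.4], 43.3, [396.0, -294.79998779296875], 350, 115.4]
('green', 'holder') [[394.2, -295.2], [96.9, 93.7], 77.2, 883, 19.5]
('blue', 'cap') [[587.9, -246.7], 44.8, [588.7999877929688, -247.5], 336, 115.4]
('blue', 'holder') [[590.3, -248.7], [96.1, 96.9], 5.3, 835, 19.2]
spare [[456.5, -7.5], [58.8, 21.8], 89.5, 105, 18.1]
beaker [[651.2, -33.7], 34.8]
```

Red is seated in the red holder. The yellow bottle is the last one.

>>> jog_arm(plan=[0, 0, 0, 0, 0, 0, 0, 0, 0, 0, 0, 0, 0, 0, 0, 0, 0, 0, 0, 0, 0, 0, 0, 0, 0, 0, 0, 0, 0, 0, 0, 0, 0, 0, 0, 0, 0, 0, 0, 0, 0, 0, 0, 0, 0, 0, 0, 0, 0, 0, 0, 0, 0, 0, 0, 0, 0, 0, 0, 0, 0, 0, 0.005, 0, 0, 0, 0, 0, 0.015, 0, 0, 0, 0, 0, 0.03, 0, 0, 0, 0, 0, 0.045, 0, 0, 0, 0, 0, 0.055, 0, 0, 0, 0, 0, 0.06, 0, 0, 0, 0, 0, 0.06, 0, 0, 0], claw=0.03)

```text
clock: 35.35
eef_pos: [478.8, 12.6, 147.5]
eef_rot: [3.141, -0.001, 0.426]
wrist_force: [0.3, 0.1, -0.9]
finger_gap: 40.1
finger_force: 30.0
```

>>> jog_arm(plan=[-0.003, 0.01, 0, 0, 0, 0, -0.009, 0.03, 0, 0, 0, 0, -0.018, 0.058, 0, 0, 0, 0, -0.028, 0.092, 0, 0, 0, 0, -0.039, 0.126, 0, 0, 0, 0, -0.049, 0.16, 0, 0, 0, 0, -0.06, 0.194, 0, 0, 0, 0, -0.07, 0.226, 0, 0, 0, 0, -0.077, 0.25, 0, 0, 0, 0, -0.082, 0.263, 0, 0, 0, 0, -0.083, 0.268, 0, 0, 0, 0, -0.083, 0.268, 0, 0, 0, 0, -0.083, 0.268, 0, 0, 0, 0, -0.083, 0.268, -0.012, 0, 0, 0, -0.083, 0.268, -0.028, 0, 0, 0, -0.083, 0.268, -0.042, 0, 0, 0, -0.083, 0.268, -0.051, 0, 0, 0, -0.083, 0.268, -0.057, 0, 0, 0, -0.083, 0.268, -0.0595, 0, 0, 0, -0.083, 0.268, -0.0595, 0, 0, 0])

```text
clock: 37.35
eef_pos: [395.8, 280.6, 87.6]
eef_rot: [-3.142, -0.0, 0.426]
wrist_force: [0.1, -0.3, -1.5]
finger_gap: 39.7
finger_force: 30.0
```

>>> jog_arm(plan=[0, 0, 0, 0, 0, 0, 0, 0, 0, 0, 0, 0, 0, 0, 0, 0, 0, 0, 0, 0, 0, 0, 0, 0, 0, 0, 0, 0, 0, 0, 0, 0, 0, 0, 0, 0, 0, 0, 0, 0, 0, 0, 0, 0, 0, 0, 0, 0, 0, 0, 0.02, 0, 0, 0, 0, 0, 0.05, 0, 0, 0, 0, 0, 0.08, 0, 0, 0, 0, 0, 0.12, 0, 0, 0, 0, -0.04, 0.12, 0, 0, 0, 0, -0.08, 0.12, 0, 0, 0, 0, -0.12, 0.12, 0, 0, 0, 0, -0.15, 0.12, 0, 0, 0, 0, -0.18, 0.12, 0, 0, 0, 0, -0.21, 0.12, 0, 0, 0, 0, -0.23, 0.12, 0, 0, 0, 0, -0.23, 0.12, 0, 0, 0], claw=0.094)

```text
clock: 39.35
eef_pos: [395.6, 49.1, 207.5]
eef_rot: [3.141, -0.0, 0.423]
wrist_force: [0.2, -0.2, -0.5]
finger_gap: 94.1
finger_force: 0.0
```

Run:
```python
from h import *
p,d=shot('top','t7'); show(measure(p,d)); print(manip.read_state()['qd'].round(3))
```

```text
('red', 'cap') [[600.9, 228.6], 45.3, [600.4000244140625, 229.3000030517578], 354, 115.4]
('red', 'holder') [[602.9, 228.7], [97.3, 97.1], 10.4, 839, 19.3]
('yellow', 'cap') [[397.8, 277.9], 44.4, [397.1000061035156, 278.0], 387, 115.3]
('yellow', 'holder') [[394.6, 281.4], [98.2, 92.1], 73.5, 649, 19.5]
('green', 'cap') [[396.0, -292.7], 44.6, [395.8999938964844, -294.20001220703125], 361, 115.4]
('green', 'holder') [[394.4, -294.5], [98.4, 93.7], 77.2, 880, 19.4]
('blue', 'cap') [[587.6, -246.9], 44.7, [588.7000122070312, -247.1999969482422], 339, 115.2]
('blue', 'holder') [[590.2, -248.0], [96.1, 98.3], 5.3, 841, 19.3]
spare [[484.1, 13.7], [81.2, 95.4], 16.2, 720, 18.7]
beaker [[651.4, -33.2], 34.6]
[ 0.038  0.008 -0.007  0.004 -0.     0.02 ]
```

View pics/t7.png

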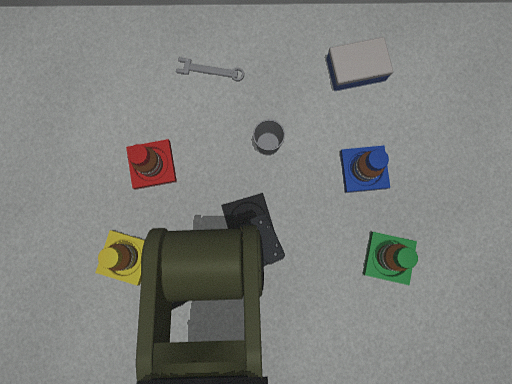

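All four bottles stand in the holders of their own colours: red (139,155), yellow (109,257), blue (377,159) and green (406,258). They sit within 4 mm of the centres with their caps at z 115, the spare holder is empty and the gripper is clear.

```bash
python3 -c "
from cell import manip; print(manip.sign_off())"
```

```text
the job is handed in; nothing more can be done
None
```

The job is handed in at about 39 s: all four bottles stand seated in the holders of their own colours (within about 4 mm of centre by camera), the spare holder is empty, the beaker has not moved and the gripper is clear; sign-off gave no verdict.

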